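Balance fan rotor arms on a knife edge and reject the off-centre one

ROBOT

A 6-joint arm with a two-finger parallel gripper is mounted at the origin on a cart in front of the work surface, level with it; the furniture and walls round the work are solid. World frame = base frame: x ahead of the robot, y to its left, z up, the work surface at z = 0. Lengths are in m, angles in rad, forces in N, time in s.
With the tool pointing down it reaches from about 0.35 to 0.8 m from the base axis. Payload 7.3 kg.
Tool frame: the origin (TCP) lies at the very end of the fingers, on their centre line; the grasp point (between the pads) lies 19 mm behind it; y points along the fingers, x is the direction in which the jaws open and shut, and the axes are right-handed (so a half turn about y gives the same grasp; the last joint's range is limited). The gripper opens to 85 mm and grips with 20 to 120 N. Pads are 22 mm wide; open, the fingers measure 114 mm over their backs; the gripper's body (76 mm by 85 mm) begins 54 mm behind the grasp point. The pads swing forward as they close: fully open they stand 13 mm farther back than shut.
Start: joints at [1.059, 0.342, 1.524, -0, 1.275, -0.146], TCP at [0.188, 0.49, 0.231] pointing down, gripper open.
Joint ranges: [-2.53, 2.53], [-0.77, 2.02], [0.04, 2.7], [-1, 4.14], [0.28, 2.66], [-3.11, 3.11]. Speed limits (rad/s): [2.57, 2.57, 3.14, 3.14, 3.14, 3.14].

INTERFACE

Orientations are given as a unit quaternion [w, x, y, z].
In Python, from workcell import arm gives the robot as it stands. The module is installed in compiled form; this text tells all that it offers. Calls block until the motion is done:
- arm.move_ptp(position, orientation): joint-space move of the TCP to a pose.
- arm.move_l(position, ori=None, max_speed=0.15, contact_N=None): straight line of the TCP; ori=None keeps the orientation; max_speed is the mean speed in m/s. With contact_N (N) it stops when the force on the tool has changed by that much, and returns True; else False.
- arm.movej(angles): joint-space move.
- arm.open() and arm.grasp(): open the fingers fully, or close them until they stop; the grip force is fixed at half the most.
- arm.hold(seconds).
- arm.ik(position, orientation): joint angles nearest the present ones, or None.
- arm.camera(name): name is "scene" or "top" or "wrist"; returns a dict with "frame" (400x640x3 uint8, red, green, blue), "depth" (400x640 float32, m along the optical axis (not along the pixel's ray), 0 where there is no reading), "fx", "fy", "cx", "cy" (pixels), "D" ([k1, k2, p1, p2, k3] as OpenCV has them; the pictures are not rectified), "view" (4x4, takes a point from world to camera coordinates). Camera axes: x right, y down, z forward; pixel columns grow to the right and rows downward; lengths in m; the calibration is good to about 2 mm. A picture is of the moment at which its call begins.
A pose or a line that the arm cannot do raises arm.PlanningError and nothing moves.
- arm.hand_in(): hands the job in, once; it reports no verdict.
Trained networks look in the newest picture that a camera, given by its name, has taken for a name from the list of things; names that differ only in an ending like _2 or _b are one class to them, and where a whole thing is asked for, a point or a joint stands for the part that bears it (a point fixed in the world has none). Each returns a list of dicts, best first, with "p" (0 to 1); they miss things now and then, are a little off and sometimes report something else, mostly with a low value. They report only what shows in the picture. A call takes as long as a camera call.
- arm.find_in(camera, name): "position" ([x, y, z] in m, in world coordinates, good to about 4 mm: the middle of the surface that is visible of it).
- arm.masks_of(camera, name): "mask" (400x640 bool, what is visible of it).
Readings, each from a call of its own:
- arm.read_time_s(): time.
- arm.read_joint_positions(): joint angles.
- arm.read_qd(): joint speeds.
- arm.read_joint_efforts(): joint torques, N m.
- arm.read_tool_pos(): TCP position.
- arm.read_tcp_rot(): TCP orientation.
- arm.read_wrist_force(): force on the tool from outside, world axes, zero at the start.
- arm.read_torque(): the same for the moment, N m.
- arm.read_gripper_width(): opening from 0.0 (shut) to 1.0 (fully open).
Only numpy, scipy, OpenCV 4.12 (cv2) and the standard library are available. Lean on these libraries where they do the work, as an engineer would, in place of code of your own. Each camera call takes 0.05 s, during which the arm holds its last target.

TASK

One of the two yellow fan rotor arms carries its weight off centre. Set them by the saddle in their middle across the knife edge of the balancing stand and let go to see which: the arm that tips goes into the red reject tray, the arm that stays level is left balanced on the knife edge.

Things in the scene. Friction and masses are not known exactly. Their poses are not given: they have to be found in the camera images.
- rotor_a_boss (a point): yellow fan rotor arm, 212 mm long, 32 wide, a dark round weight at each end, about 0.32 kg. In its middle an inverted-V saddle, open below, and on it a round aluminium boss (28 across). This point: boss centre, 48 mm above the arm's flat underside. x along the arm, z up, y crosswise: pinch the boss's flat end faces, 30 mm apart along y. The V's apex is 22 mm below, its mouth 26 mm wide along x
- rotor_b_boss (a point): boss centre of the second rotor arm, same look, size and axes as the first. The weight of exactly one of the two is off centre; which one differs in nothing visible and is not told: only a trial on the knife edge shows it. The V saddle slides home on the edge by itself when released up to 10 mm off. Both lie flat on the bench at the start
- knife_edge (a point): middle of the blade's upper edge on the grey balancing stand, 90 mm above the bench. x along the blade (60 mm long, 3 thick), y level across it. Set an arm with its length along y, either way round; seated, its boss centre is 24 mm above this point. Stops (66 mm to each side) halt a tipping arm at about 12 degrees; a balanced one stays level. Base 80x190 mm, fixed
- tray_in (a point): centre of the inner floor of the red reject tray, 4 mm above the bench. x runs along its length: 262 mm inside, y across it: 112 mm inside; walls 26 mm high over all, open above, fixed. An arm lying in it has its boss centre 48 mm above this point.

How it is judged:
At the end, for the whole second after the job is handed in: One arm rests, balanced and released, with its saddle on the knife edge, level within 7 degrees, boss within 30 mm along and 10 mm across the blade; the other, off-centre arm lies in the red tray, boss within 110 mm lengthwise and 50 mm across of its centre, under 65 mm above its floor (((x of rotor_a_boss in the frame of knife_edge between -0.03 and 0.03 m and y of rotor_a_boss in the frame of knife_edge between -0.01 and 0.01 m and z of rotor_a_boss in the frame of knife_edge between 0.016 and 0.03 m and angle between rotor_a_boss's own z axis and vertical below 0.12 rad and x of rotor_b_boss in the frame of tray_in between -0.11 and 0.11 m and y of rotor_b_boss in the frame of tray_in between -0.05 and 0.05 m and z of rotor_b_boss in the frame of tray_in between 0 and 0.065 m) or (x of rotor_b_boss in the frame of knife_edge between -0.03 and 0.03 m and y of rotor_b_boss in the frame of knife_edge between -0.01 and 0.01 m and z of rotor_b_boss in the frame of knife_edge between 0.016 and 0.03 m and angle between rotor_b_boss's own z axis and vertical below 0.12 rad and x of rotor_a_boss in the frame of tray_in between -0.11 and 0.11 m and y of rotor_a_boss in the frame of tray_in between -0.05 and 0.05 m and z of rotor_a_boss in the frame of tray_in between 0 and 0.065 m))); the robot touches nothing.
It also fails if it takes over 61 s, if anything falls off the work surface, if the arm or the gripper's body presses on something with over 40 N, if the wrist force passes 120 N, or if a joint passes its speed limit or range.

## Working session

There is one attempt and no reset: what is moved stays moved. The work goes in short steps, each a Python script; the robot and the scene stay as the last script left them, time stands still between calls to the robot, and variables do not carry over. Pictures are saved under pics/ and viewed, and the job is handed in when it is done.

```bash
mkdir -p pics; cat > h.py <<'E'
from workcell import arm
import numpy as np, cv2
from scipy.spatial.transform import Rotation as R
def snap(n,fn):
    c=arm.camera(n); cv2.imwrite('pics/'+fn,c['frame'][:,:,::-1]); return c
def cloud(c):
    d=c['depth']; h,w=d.shape
    u,v=np.meshgrid(np.arange(w),np.arange(h))
    K=np.array([[c['fx'],0,c['cx']],[0,c['fy'],c['cy']],[0,0,1.]])
    p=cv2.undistortPoints(np.stack([u,v],-1).reshape(-1,1,2).astype(np.float64),K,np.array(c['D'],float)).reshape(h,w,2)
    P=np.dstack([p[...,0]*d,p[...,1]*d,d,np.ones_like(d)])
    W=P@np.linalg.inv(np.array(c['view'])).T
    W=W[...,:3]; W[d<=0]=np.nan
    return W
E
python3 - <<'E'
from h import *
print(arm.read_time_s())
for n in ['scene','top']:
    c=snap(n,n+'0.png')
    np.savez('/tmp/'+n,**{k:np.array(v) for k,v in c.items()})
    for t in ['rotor_a_boss','knife_edge','tray_in']:
        try: print(n,t,[(np.round(o['position'],3),round(o['p'],2)) for o in arm.find_in(n,t)])
        except Exception as e: print(n,t,e)
print(arm.read_time_s(),arm.read_tcp_rot())
E
```

```text
0.0
scene rotor_a_boss [(array([ 0.441, -0.135,  0.018]), 0.58)]
scene knife_edge [(array([ 0.612, -0.186,  0.014]), 0.94)]
scene tray_in [(array([0.631, 0.131, 0.005]), 0.57)]
top rotor_a_boss [(array([ 0.453, -0.118,  0.011]), 0.81)]
top knife_edge [(array([ 0.625, -0.172,  0.008]), 0.81)]
top tray_in [(array([0.627, 0.144, 0.007]), 0.97)]
0.4 [-0.58257043  0.58262711  0.4006899  -0.40075547]
```

View pics/scene0.png

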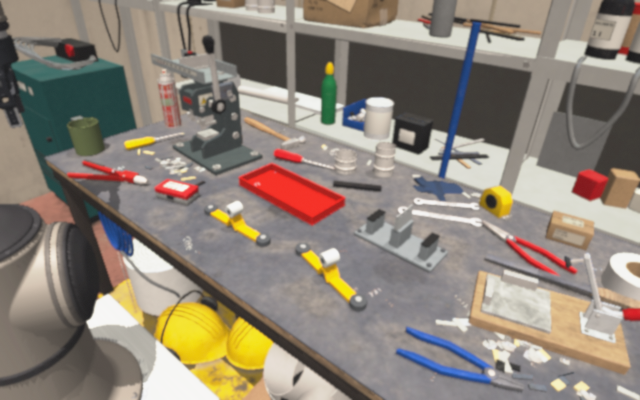

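View pics/top0.png

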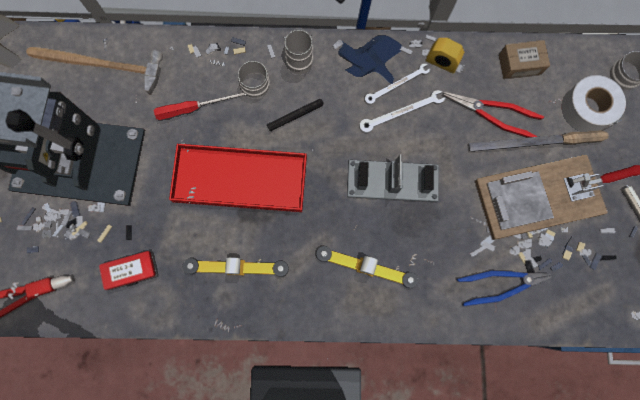

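The top view shows the rotors at about (235,267) and (367,266), the stand at (395,178) with its blade along image rows, i.e. world x, and the tray at (239,178). Next I measure all of them with the depth.

```bash
python3 - <<'E'
import sys; from h import cloud
import numpy as np, cv2
for n in ['top','scene']:
    c=dict(np.load('/tmp/%s.npz'%n)); W=cloud(c); f=c['frame']; hsv=cv2.cvtColor(f,cv2.COLOR_RGB2HSV)
    m=(hsv[...,0]>18)&(hsv[...,0]<32)&(hsv[...,1]>150)&(hsv[...,2]>100)
    x,y,z=np.moveaxis(W,-1,0)
    print(n,'cam',np.linalg.inv(c['view'])[:3,3].round(3))
    reg=(x>.25)&(x<.85)&(y>-.4)&(y<.4)&(z<.12)
    m&=reg
    k,lab,st,ce=cv2.connectedComponentsWithStats(cv2.dilate(m.astype(np.uint8),np.ones((9,9))))
    for i in range(1,k):
        s=m&(lab==i)
        if s.sum()<80: continue
        P=W[s]; xy=P[:,:2]; mu=xy.mean(0); _,_,v=np.linalg.svd(xy-mu,full_matrices=False)
        print('rotor',s.sum(),mu.round(3),'yaw',np.degrees(np.arctan2(v[0,1],v[0,0])).round(1),'z',np.nanpercentile(P[:,2],[5,50,95]).round(3))
        # boss: points higher than .05 near
        b=reg&(np.hypot(x-mu[0],y-mu[1])<.08)&(z>.05)
        print(' boss',b.sum(),W[b].mean(0).round(4),W[b].min(0).round(3),W[b].max(0).round(3))
        d=reg&(np.hypot(x-mu[0],y-mu[1])<.14)&(z>.008)
        q=W[d][:,:2]; t=(q-mu)@v[0]; ss=(q-mu)@v[1]; k2=abs(ss)<.03
        print(' ext',t[k2].min().round(3),t[k2].max().round(3),'mid',(mu+v[0]*(t[k2].min()+t[k2].max())/2).round(3))
    # stand
    b=(x>.5)&(x<.75)&(y>-.3)&(y<-.05)&(z>.08)&(z<.12)
    print('blade',b.sum(),W[b].mean(0).round(4),W[b].min(0).round(3),W[b].max(0).round(3))
    q=W[b][:,:2];_,_,v=np.linalg.svd(q-q.mean(0),full_matrices=False);print(v[0])
    b=(x>.5)&(x<.75)&(y>-.32)&(y<-.05)&(z>.006)&(z<.14)
    print('stand',cv2.minAreaRect(W[b][:,:2].astype(np.float32)), W[b].min(0).round(3),W[b].max(0).round(3))
    r=((hsv[...,0]<6)|(hsv[...,0]>174))&(hsv[...,1]>150)&(x>.5)&(x<.75)&(y>0)&(y<.32)
    print('tray',cv2.minAreaRect(W[r][:,:2].astype(np.float32)),W[r].min(0).round(3),W[r].max(0).round(3))
E
```

```text
top cam [ 0.372 -0.012  0.991]
rotor 317 [ 0.459 -0.08 ] yaw -106.6 z [0.007 0.01  0.013]
 boss 223 [ 0.4473 -0.1214  0.0591] [ 0.43  -0.138  0.051] [ 0.464 -0.106  0.065]
 ext -0.062 0.14 mid [ 0.448 -0.117]
rotor 282 [0.442 0.189] yaw -91.2 z [0.007 0.01  0.013]
 boss 225 [0.4414 0.1389 0.0588] [0.427 0.126 0.05 ] [0.457 0.154 0.065]
 ext -0.14 0.139 mid [0.442 0.189]
rotor 364 [0.441 0.099] yaw -90.4 z [0.007 0.01  0.014]
 boss 225 [0.4414 0.1389 0.0588] [0.427 0.126 0.05 ] [0.457 0.154 0.065]
 ext -0.14 0.138 mid [0.441 0.1  ]
rotor 293 [ 0.434 -0.167] yaw -105.2 z [0.007 0.01  0.013]
 boss 223 [ 0.4473 -0.1214  0.0591] [ 0.43  -0.138  0.051] [ 0.464 -0.106  0.065]
 ext -0.14 0.137 mid [ 0.434 -0.166]
blade 94 [ 0.6271 -0.1772  0.0871] [ 0.598 -0.18   0.081] [ 0.659 -0.174  0.092]
[-0.99967265  0.02558515]
stand ((0.6242927312850952, -0.16181083023548126), (0.2203330546617508, 0.18709760904312134), 56.78422164916992) [ 0.525 -0.274  0.006] [ 0.749 -0.083  0.092]
tray ((0.6523988842964172, 0.1641349345445633), (0.31997188925743103, 0.17267099022865295), 85.88316345214844) [ 0.559  0.004 -0.003] [0.75  0.318 0.031]
scene cam [-0.028 -0.468  0.541]
rotor 497 [0.439 0.136] yaw -90.4 z [0.004 0.009 0.027]
 boss 133 [0.4391 0.1356 0.0568] [0.426 0.125 0.05 ] [0.457 0.152 0.062]
 ext -0.11 0.102 mid [0.439 0.14 ]
rotor 722 [ 0.444 -0.127] yaw 74.7 z [0.004 0.009 0.026]
 boss 194 [ 0.4442 -0.1262  0.057 ] [ 0.43  -0.139  0.05 ] [ 0.463 -0.106  0.063]
 ext -0.101 0.112 mid [ 0.445 -0.121]
rotor 5826 [0.42  0.261] yaw -79.2 z [-0.562 -0.509 -0.447]<stdin>:18: RuntimeWarning: Mean of empty slice.
  ret = um.true_divide(
Traceback (most recent call last):
ValueError: zero-size array to reduction operation minimum which has no identity
```

```bash
cat >> h.py <<'E'
def ori(deg):
    a=np.radians(deg); x=np.array([np.cos(a),np.sin(a),0]); y=np.array([0,0,-1.]); 
    q=R.from_matrix(np.column_stack([x,y,np.cross(x,y)])).as_quat(); return [q[3],q[0],q[1],q[2]]
def best(p,deg):
    c=[]
    for d in (deg,deg+180):
        j=arm.ik(p,ori(d))
        if j is not None: c.append((abs(np.array(j)-arm.read_joint_positions()).max(),d))
    return min(c)[1]
E
python3 - <<'E'
from h import *
r=arm.read_tcp_rot(); print(R.from_quat([r[1],r[2],r[3],r[0]]).as_matrix().round(2))
d=best([.4415,.139,.12],-.6); print('deg',d, arm.ik([.627,-.177,.15],ori(d)), arm.ik([.627,.14,.15],ori(d)))
arm.move_ptp([.4415,.139,.12],ori(d))
snap('wrist','w1.png')
print(arm.move_l([.4415,.139,.026],max_speed=.12,contact_N=12), arm.read_tool_pos())
arm.grasp(); print(arm.read_gripper_width(),arm.read_wrist_force(),arm.read_time_s())
snap('scene','s1.png');snap('wrist','w2.png')
E
```

```text
[[ 0.36 -0.   -0.93]
 [ 0.93 -0.    0.36]
 [-0.   -1.   -0.  ]]
deg -0.6 [-3.92674608e-01  6.39815600e-01  1.25656430e+00 -4.44089210e-16
  1.24521275e+00 -3.82202632e-01] [ 1.00478208e-01  6.23356968e-01  1.28733950e+00 -4.44089210e-16
  1.23089618e+00  1.10950183e-01]
False [0.44190899 0.13918597 0.02647388]
0.33968548762786105 [-0.78305858 -0.28305207  5.02049477] 3.575
```

View pics/s1.png

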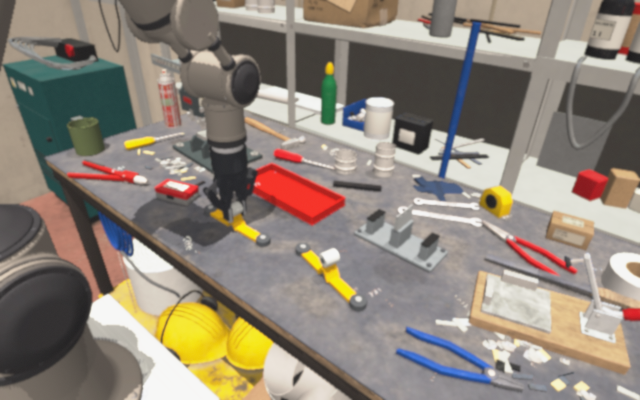

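View pics/w2.png

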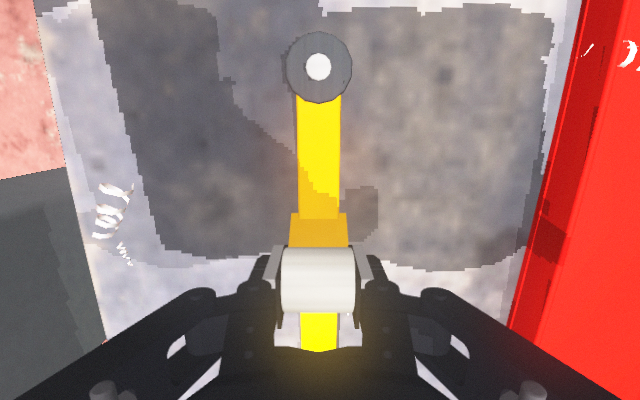

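The wrist view shows the boss at (318,280) held between both pads, and the opening (~29 mm) matches the boss. Next: carry this arm to the knife edge.

```bash
python3 - <<'E'
from h import *
arm.move_l([.4415,.139,.19],max_speed=.2)
print('w',arm.read_gripper_width(),arm.read_wrist_force())
arm.move_ptp([.628,-.177,.16],ori(-1.3))
snap('wrist','w3.png'); snap('scene','s3.png')
print(arm.move_l([.628,-.177,.096],max_speed=.08,contact_N=8),arm.read_tool_pos(),arm.read_wrist_force(),arm.read_time_s())
snap('wrist','w4.png'); snap('scene','s4.png')
E
```

```text
w 0.3457475264174239 [ 0.06579068 -0.09694025 -2.61912467]
False [ 0.62819301 -0.17719076  0.09630608] [-0.37703513 -0.91883128 -2.91664806] 7.0667
```

View pics/s4.png

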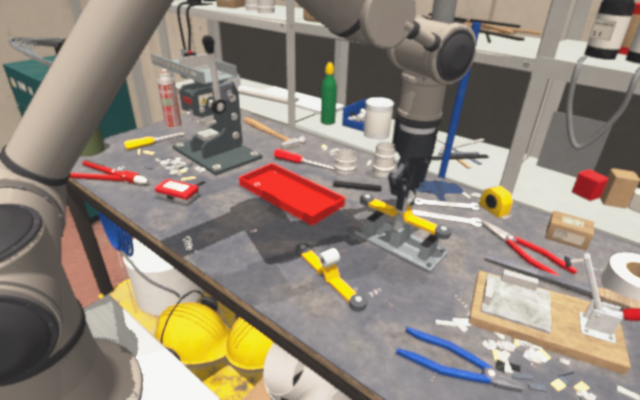

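View pics/w4.png

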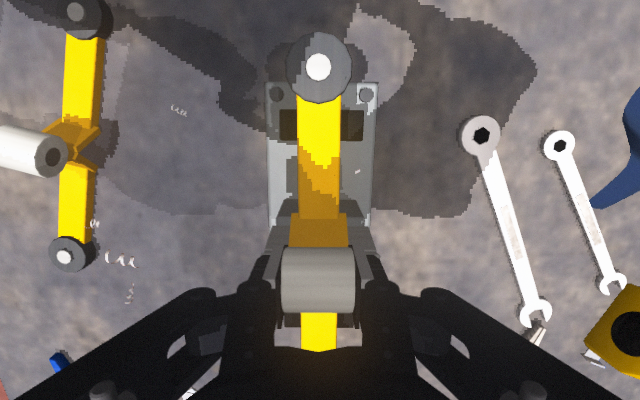

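The arm hangs level above the stand with its saddle over the blade. Lower by contact, release and watch.

```bash
cat >> h.py <<'E'
def tilt(fn):
    c=snap('top',fn); W=cloud(c); x,y,z=np.moveaxis(W,-1,0)
    hsv=cv2.cvtColor(c['frame'],cv2.COLOR_RGB2HSV)
    b=(x>.605)&(x<.65)&(y>-.32)&(y<-.04)&(z>.03)&(hsv[...,0]>18)&(hsv[...,0]<32)&(hsv[...,1]>150)
    P=W[b]; e=(abs(P[:,1]+.177)>.035)
    k=np.polyfit(P[e][:,1],P[e][:,2],1); print('n',e.sum(),'tilt deg',np.degrees(np.arctan(k[0])).round(2),'z@.177',np.polyval(k,-.177).round(4),'x',P[:,0].mean().round(4))
    b=(abs(x-.627)<.05)&(abs(y+.177)<.03)&(z>.11)&(z<.16)
    B=W[b]; 
    if len(B): print('boss',B.mean(0).round(4),B.min(0).round(3),B.max(0).round(3))
E
python3 - <<'E'
from h import *
print(arm.move_l([.628,-.177,.093],max_speed=.03,contact_N=4),arm.read_tool_pos(),arm.read_wrist_force())
arm.open(); arm.hold(.3)
arm.move_l([.628,-.177,.20],max_speed=.15)
snap('wrist','w5.png');snap('scene','s5.png')
print(arm.read_time_s(),arm.read_gripper_width())
E
```

```text
False [ 0.62901339 -0.17812386  0.09428142] [ 1.20895176 -5.50733595  2.55273742]
9.2667 1.0006262417241698
```

View pics/s5.png

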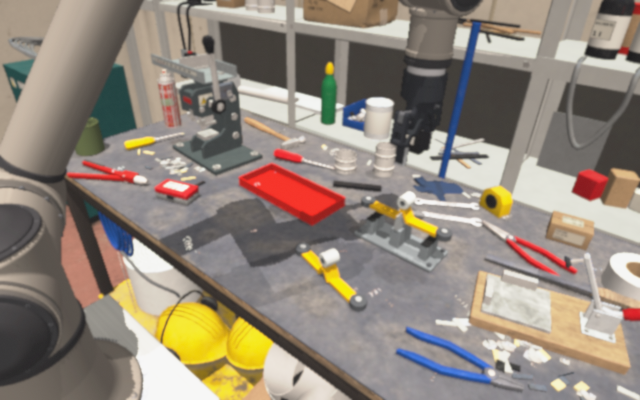

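View pics/w5.png

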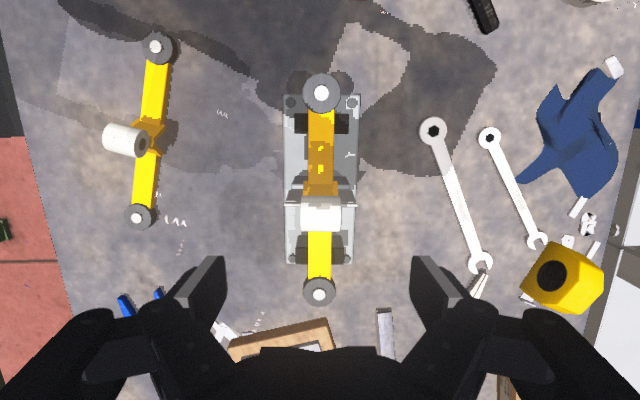

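It sits on the edge; from these views alone I can't judge the tilt. I'll move clear and measure it with depth.

```bash
python3 - <<'E'
from h import *
arm.move_ptp([.447,-.06,.16],ori(-15.7))
tilt('t6.png'); arm.hold(.7); tilt('t7.png'); print(arm.read_time_s())
snap('scene','s7.png')
E
```

```text
n 470 tilt deg -0.33 z@.177 0.0748 x 0.6264
boss [ 0.6266 -0.1765  0.123 ] [ 0.613 -0.191  0.11 ] [ 0.643 -0.164  0.131]
n 471 tilt deg -0.37 z@.177 0.0749 x 0.6264
boss [ 0.6267 -0.1766  0.123 ] [ 0.613 -0.191  0.11 ] [ 0.643 -0.164  0.132]
10.95
```

View pics/t7.png

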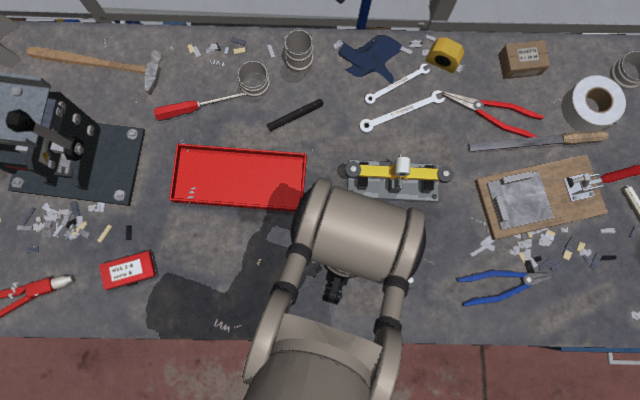

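View pics/s7.png

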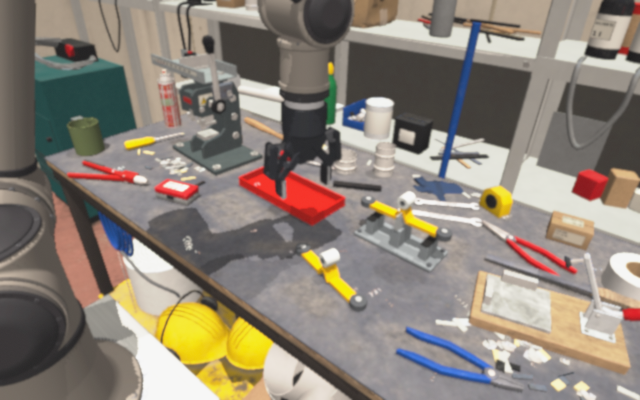

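The top-camera fit puts it at -0.3 deg, unchanged over time, with the boss at (0.627,-0.177), so this arm is level. The other one goes in the tray.

```bash
python3 - <<'E'
from h import *
W=None
c=snap('top','t8.png');W=cloud(c);x,y,z=np.moveaxis(W,-1,0)
hsv=cv2.cvtColor(c['frame'],cv2.COLOR_RGB2HSV)
r=((hsv[...,0]<6)|(hsv[...,0]>174))&(hsv[...,1]>150)&(x>.54)&(x<.71)&(y>0)&(y<.29)&(z>.018)&(z<.04)
print('tray rim',cv2.minAreaRect(W[r][:,:2].astype(np.float32)))
arm.move_ptp([.447,-.1215,.12],ori(-15.7))
print(arm.move_l([.447,-.1215,.026],max_speed=.1,contact_N=12),arm.read_tool_pos())
arm.grasp(); print(arm.read_gripper_width(),arm.read_time_s())
arm.move_l([.447,-.1215,.17],max_speed=.15)
print(arm.read_gripper_width(),arm.read_wrist_force())
tilt('t9.png')
snap('wrist','w9.png')
E
```

```text
tray rim ((0.6261053085327148, 0.14178647100925446), (0.2703336477279663, 0.12089470773935318), 86.7373275756836)
False [ 0.44745342 -0.12156977  0.02654324]
0.347380915790448 13.0833
0.3414299063530569 [ 0.49453096  0.49590271 -3.6888451 ]
n 468 tilt deg -0.17 z@.177 0.0749 x 0.627
boss [ 0.6267 -0.1766  0.1232] [ 0.613 -0.191  0.11 ] [ 0.643 -0.164  0.131]
```

View pics/w9.png

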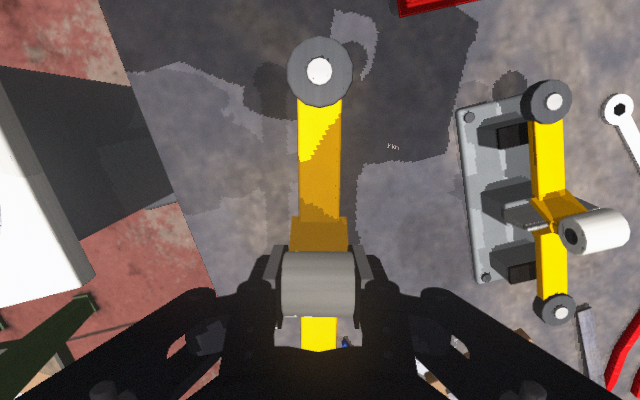

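The second arm is held and the first is still level. Place this one in the tray.

```bash
python3 - <<'E'
from h import *
arm.move_ptp([.626,.142,.13],ori(-3.3))
print(arm.move_l([.626,.142,.033],max_speed=.08,contact_N=6),arm.read_tool_pos())
arm.open(); arm.hold(.2)
arm.move_l([.626,.142,.2],max_speed=.15)
arm.move_ptp([.40,.10,.25],ori(-3.3)); arm.hold(.5)
tilt('t10.png'); snap('scene','s10.png')
c=arm.camera('top');W=cloud(c);x,y,z=np.moveaxis(W,-1,0)
b=(abs(x-.626)<.06)&(abs(y-.142)<.08)&(z>.05)&(z<.08);print('boss tray',b.sum(),W[b].mean(0).round(4) if b.any() else '',W[b].max(0) if b.any() else '')
print(arm.read_time_s(), arm.read_gripper_width())
E
```

```text
False [0.62645671 0.14208208 0.03370591]
n 468 tilt deg -0.3 z@.177 0.0747 x 0.6265
boss [ 0.6266 -0.1766  0.1229] [ 0.613 -0.191  0.11 ] [ 0.643 -0.164  0.129]
boss tray 226 [0.6245 0.1401 0.0617] [0.64089721 0.15530407 0.06812855]
20.5083 0.9997333621824224
```

View pics/t10.png

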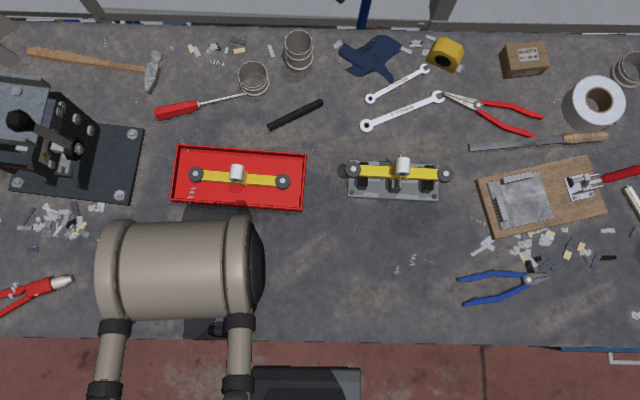

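View pics/s10.png

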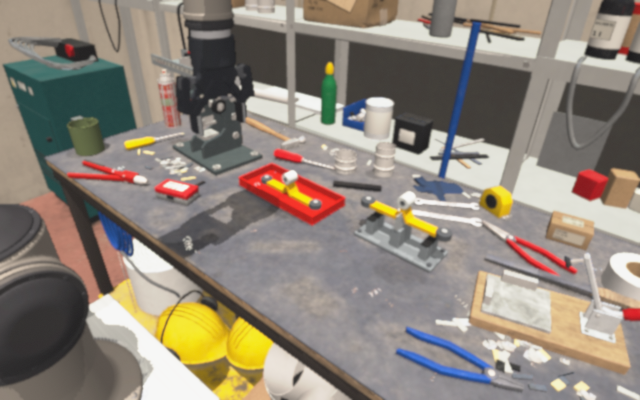

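The pictures show one arm in the tray (boss at (237,173) in the top view) and the other level on the knife edge (boss at (403,165)). The gripper is clear of everything, so I'm handing in.

```bash
python3 -c "
from h import *
arm.hand_in(); print(arm.read_time_s())"
```

```text
the job is handed in; nothing more can be done
the job is handed in; nothing more can be done
```

The job is handed in, with one arm balanced on the knife edge and the other in the red tray. The hand-in gave no verdict.

- **Trial:** I set the left-hand arm on the knife edge and released it. It stayed level, between -0.2 and -0.4 deg in every depth measurement over about 10 s, so I left it there.
- **Reject:** Exactly one arm is off centre, so it had to be the other one. It went straight into the tray without its own trial on the edge.
- **Last checks:**
  - On the knife edge, the boss was at about (0.627, -0.177), within about 1 mm of the measured blade centre, and its top was at z ≈ 0.129 m (0.128 expected when seated).
  - In the tray, the boss was at about (0.625, 0.140), 2 mm from the tray centre, and its top was at z ≈ 0.068 m, as expected for an arm lying flat.
  - The gripper was open and clear of everything, at 20.5 s of the 61 s allowed.
- **Doubtful readings:** While I lowered the first arm the last 3 mm onto the edge, the sideways wrist force rose to about 5.5 N without tripping the 4 N contact stop. No other check failed or disagreed.

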